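# Open the push-and-turn safety cap of the plant-feed bottle

### The job

Open the plant-feed bottle that stands in the round wooden foot: press its safety cap down against the spring without ramming or forcing it, keep it down while you turn it anticlockwise until its ears come to the open gaps in the rim, then lift it off. Set the cap down, not dropped, the right way up in the clay drip tray and let go, without knocking over or shifting the things around.

Things in the scene. Friction and masses are not known exactly. Their poses are not given: they have to be found in the camera images.
- cap_grip (a point): Point on the axis of the black safety cap, at the height to grip its fin: 47 mm above the cap's underside, 13 mm below the fin's top. z is the cap's axis (up), x runs along the fin and through both ears. Upright grip fin on top: 42 mm long (x), 14 mm thick (y), 44 mm tall. The cap is loose, 55 to 100 g, 60 mm tall, and the same after a half turn.
- cap_base (a point): Centre of the cap's underside; axes as cap_grip. Locked, it is 126 mm above the bench. Below the fin the cap is a round plug 44 mm across, 16 mm tall. At its bottom two ears stick out along +x and -x to 30 mm from the axis, each 10 mm wide (y) and 6 mm tall.
- bottle: White bottle, 100 mm across, fixed in a round wooden foot 124 mm across. Origin at the centre of the foot's underside on the bench, z up, x through the two locked ears. The plastic stands 15 N between cap and neck: ramming the cap onto its floor, turning it without pressing, or wrenching it against the stops exceeds that.
- mouth (a point): Centre of the bottle's mouth at the rim, 136 mm above the bench; axes as the bottle. The grey neck is a ring 73 mm across outside, 63 mm inside; blocks under the rim leave a hole 49 mm across. The cap has about 1 mm of play sideways. Locked, cap_grip is 37 mm above this point.
- notch (a point): Lock notch under the rim where one ear starts (the other is opposite). A sprung disc pushes the cap up into it with 4 to 5 N plus 0.3 N per mm pressed. A hidden tooth bars the anticlockwise side; it ends 3 to 12 mm down (bottles differ). Always 1.8 mm below its end is a hard floor: press until the floor is a steep rise (11 N of push in all is plenty), then it turns. Play in turning 2 degrees.
- gap (a point): One of two opposite gaps in the rim, 15 mm wide, open at the top, 60 degrees anticlockwise (from above) of the notches; point at the height of the rim, 28 mm from the axis. With the cap turned 55 to 65 degrees from its locked place the ears stand in the gaps, the disc raises it a few mm, and it lifts out. A stop prevents turning past 65 degrees.
- tray: Open clay drip tray, fixed on the bench, 150 mm (x) by 130 mm (y), 14 mm tall, walls 6 mm thick, floor 5 mm thick; origin at the centre of its underside, z up.
- tray_floor (a point): Centre of the tray's inner floor, 5 mm above the bench.
- spool: Spool of copper wire, 68 mm across, 36 mm tall, standing on the bench: to be left alone. Origin at its underside.
- pot: Empty terracotta pot, 72 mm across, 65 mm tall: to be left alone. Origin at its underside.
- sprayer: Brown glass bottle with a white cap, 60 mm across, 160 mm tall: to be left alone. Origin at its underside.
There are look-alikes about, which are no part of the job. What is meant by the part that bears cap_grip is not blue or purple, and is the larger of those in its own colour.

How it is judged (in metres and radians):
On the way, in this order (a step that is already met when the one before it is completed fails the run):
1. the cap, still in the neck, is turned anticlockwise to the gaps (angle between the x axis of cap_grip and the x axis of bottle, either way round above 0.8 rad and horizontal distance between cap_base and mouth below 0.006 m and z of cap_base in the frame of mouth below 0 m), for 0.05 s.
2. the cap is lifted clear of the neck (z of cap_base in the frame of mouth above 0.015 m), for 0.1 s.
At the end, for the whole second after the job is handed in: the cap stands upright (within 0.1 rad) and at rest on the floor of the tray, its centre within 55 mm (tray's x) and 45 mm (tray's y) of the tray's centre, released (x of cap_base in the frame of tray between -0.055 and 0.055 m and y of cap_base in the frame of tray between -0.045 and 0.045 m and z of cap_base in the frame of tray below 0.009 m and angle between cap_grip's own z axis and vertical below 0.1 rad and linear speed of cap below 0.02 m/s and contact force between the fingers and cap below 0.2 N); the robot touches nothing.
It fails at once if the cap is rammed or forced: more than 15 N between cap and bottle (contact force between cap and bottle above 15 N).
It fails at once if the cap is dropped (moves faster than 0.6 m/s while not held) (linear speed of cap above 0.6 m/s and contact force between the fingers and cap below 0.2 N).
It fails at once if the spool, pot or brown bottle is shifted by more than 25 mm (distance of any of spool, pot, sprayer from where it was at the start of the episode above 0.025 m).
It fails at once if the spool, pot or brown bottle is tipped over (angle between any of spool, pot, sprayer's own z axis and vertical above 0.6 rad).
It also fails if it takes over 58 s, if anything falls off the work surface, if the arm or the gripper's body presses on something with over 40 N, if the wrist force passes 120 N, or if a joint passes its speed limit or range.

### The arm

A 6-joint arm with a two-finger parallel gripper is mounted at the origin on the work surface. World frame = base frame: x ahead of the robot, y to its left, z up, the work surface at z = 0. Lengths are in mm, angles in degrees, forces in N, time in s.
With the tool pointing down it reaches from about 350 to 850 mm from the base axis. Payload 8.1 kg.
Tool frame: the origin (TCP) lies at the very end of the fingers, on their centre line; the grasp point (between the pads) lies 19 mm behind it (pinch_z is the z of the grasp point in the tool frame, in mm); z points along the fingers, y is the direction in which the jaws open and shut (so a half turn about z gives the same grasp; the last joint's range is limited). The gripper opens to 85 mm and grips with 20 to 120 N. Pads are 22 mm wide; open, the fingers measure 114 mm over their backs; the gripper's body (76 mm by 85 mm) begins 54 mm behind the grasp point. The pads swing forward as they close: fully open they stand 13 mm farther back than shut.
Start: joints at [68.331, 7.471, 85.268, -0, 87.261, -4.893], TCP at [173.159, 574.475, 199.992] pointing down, gripper open.
Joint ranges: [-169.43, 169.43], [-51.17, 129.36], [1.28, 143.12], [-76.62, 256.62], [0, 156.53], [-152.29, 152.29]. Speed limits (degrees/s): [136.94, 136.94, 159.86, 180, 180, 180].

### API

Orientations are given as [roll, pitch, yaw] about the fixed x, y, z axes, in that order (R = Rz(yaw) Ry(pitch) Rx(roll)).
In Python, from bench import * gives the robot as it stands.
- The arm moves only by the shell command python3 -m creep 'ROWS' [FORCE]. ROWS is a JSON object of lists of equal length, an entry for each row: "translation": the shift along the tool's x, y, z in mm, a list of three; "rotation": the turn, a rotation vector about the tool's x, y, z in rad, a list of three; "claw": the finger opening in mm, from 0 to 85.4. In form: {"translation": [[dx, dy, dz], ...], "rotation": [[ax, ay, az], ...], "claw": [claw, ...]}. A call has 1 to 10 rows; each row shifts and turns the commanded pose from where the row before left it, along the tool's axes as they then stand; what a row does not reach is not made up. A row lasts 1/10 s, in which the tool goes at most 50 mm and 8.59 degrees, less where a joint would pass 70% of its speed; a pose out of reach is approached as far as the arm can. A call is refused whole if a number of a shift passes 50 or a number of a turn 0.15, either way. A call with a gripper value outside its range is refused whole. The fingers move at their own pace and stop on an object; FORCE is the grip in N (left out, the last holds). Time passes only in rows, so rows that do not move let the fingers close. It gives the time, the measured TCP pose, the force and the opening at its end, in the units of the state.
- sense(): the state, without advancing time (a new reading comes with each control period).
- snapshot(name): name is "scene" or "top" or "wrist"; returns a dict with "frame" (420x560x3 uint8, red, green, blue), "intrinsics" (3x3 intrinsics, pixels), "dist" ([k1, k2, p1, p2, k3] as OpenCV has them; the pictures are not rectified), "extrinsics" (4x4, takes a point from camera to world coordinates). Camera axes: x right, y up, looking along -z (the intrinsics and any distortion apply to the point x, -y, -z); pixel columns grow to the right and rows downward; lengths in mm; the calibration is good to about 2 mm. A picture is of the moment at which its call begins. There is no depth.
- hand_in(): hands the job in, once; it reports no verdict.
The state is a dict: "time": time; "joint_pos": joint angles; "qd": joint speeds; "joint_efforts": joint torques, N m; "tool_pos": TCP position; "tcp_rot": TCP orientation; "ft_force": force on the tool from outside, world axes, zero at the start; "wrist_torque": the same for the moment, N m; "finger_gap": finger opening in mm.
Only numpy, scipy, OpenCV 4.12 (cv2) and the standard library are available. Lean on these libraries where they do the work, as an engineer would, in place of code of your own. Each camera call takes 0.05 s, during which the arm holds its last target.

## Working session

There is one attempt and no reset: what is moved stays moved. The work goes in short steps, Python scripts to look and compute and a shell command to move; the robot and the scene stay as the last step left them, time stands still between calls to the robot, and variables do not carry over. Pictures are saved under pics/ and viewed, and the job is handed in when it is done.

```bash
ls; mkdir -p pics
python3 - <<'E'
from bench import *
import cv2,numpy as np
s=sense();print(s)
for n in ["scene","top","wrist"]:
    d=snapshot(n);cv2.imwrite(f"pics/{n}0.png",d["frame"][:,:,::-1]);np.savez(f"pics/{n}0.npz",**d)
    print(n,d["intrinsics"],d["dist"],d["extrinsics"])
E
```

```text
pics
{'time': 0.0, 'joint_pos': array([ 6.83322255e+01,  7.51472473e+00,  8.53303641e+01, -5.27106542e-04,
        8.72626937e+01, -4.89100867e+00]), 'qd': array([ 0.02693174,  0.0480768 ,  0.02844909, -0.0681481 ,  0.00713166,
       -0.01185036]), 'joint_efforts': array([-1.75119829e-03, -5.69435048e+01, -5.00524771e+01, -3.15081497e-04,
        1.56302151e-02, -2.18027265e-05]), 'tool_pos': array([172.91679139, 573.89240955, 198.93810301]), 'tcp_rot': array([-1.79892565e+02, -8.66505354e-03,  1.63223252e+02]), 'ft_force': array([-0.07540348,  0.02654584,  0.6468214 ]), 'wrist_torque': array([-0.04749706,  0.02812313, -0.00145639]), 'finger_gap': 85.5562789446256}
scene [[392.01402825   0.         278.14673141]
 [  0.         392.01402825 209.05649006]
 [  0.           0.           1.        ]] [-0.03909398  0.          0.          0.          0.        ] [[-1.57132383e-01 -6.73876624e-01  7.21941625e-01  1.05418305e+03]
 [ 9.87476131e-01 -1.17685029e-01  1.05076760e-01  1.10557267e+02]
 [ 1.41529488e-02  7.29411084e-01  6.83929210e-01  6.02729283e+02]
 [ 0.00000000e+00  0.00000000
[... 254 characters left out ...]
75e-01 -1.95885032e-01  3.66082007e+02]
 [-9.99773802e-01  2.12401623e-02  1.09538222e-03  5.81708514e+01]
 [ 5.23455374e-03  1.95818143e-01  9.80626256e-01  9.98401921e+02]
 [ 0.00000000e+00  0.00000000e+00  0.00000000e+00  1.00000000e+00]]
wrist [[349.09508802   0.         279.78784497]
 [  0.         349.09508802 207.78547602]
 [  0.           0.           1.        ]] [0.00105287 0.         0.         0.         0.        ] [[ 2.89119528e-01 -9.10048642e-01 -2.97020822e-01  9.53214146e+01]
 [ 9.57291063e-01  2.74225283e-01  9.16204929e-02  5.97161133e+02]
 [-1.92848622e-03 -3.10824652e-01  9.50465316e-01  3.74319724e+02]
 [ 0.00000000e+00  0.00000000e+00  0.00000000e+00  1.00000000e+00]]
```

View pics/scene0.png

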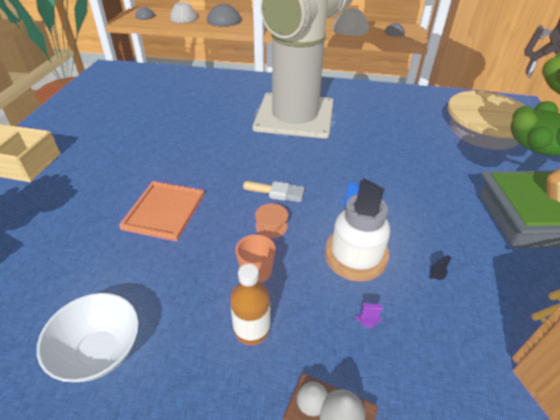

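View pics/top0.png

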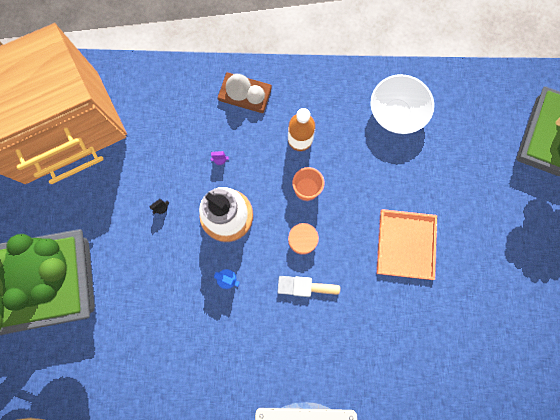

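View pics/wrist0.png

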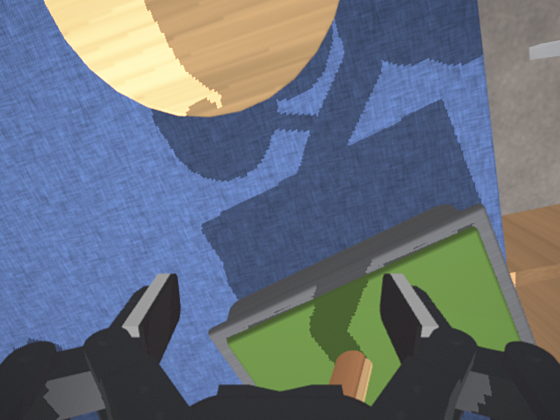

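Candidates for the cap (top view): black cap in the bottle at (219,204), small black one at (159,207), purple at (219,157), blue at (227,280). I choose the larger black one, in the bottle, and check it in close crops. The tray is at (407,246), the pot at (308,184), the spool at (303,238) and the sprayer at (301,130).

Run:
```python
import cv2,numpy as np
a=cv2.imread("pics/top0.png")[160:260,170:270];b=cv2.imread("pics/scene0.png")[165:285,310:410]
a=cv2.resize(a,(400,400),interpolation=cv2.INTER_CUBIC);b=cv2.resize(b,(400,480),interpolation=cv2.INTER_CUBIC)
o=np.zeros((480,800,3),np.uint8);o[:400,:400]=a;o[:,400:]=b
cv2.imwrite("pics/crop0.png",o)
```

```text
(no output)
```

View pics/crop0.png

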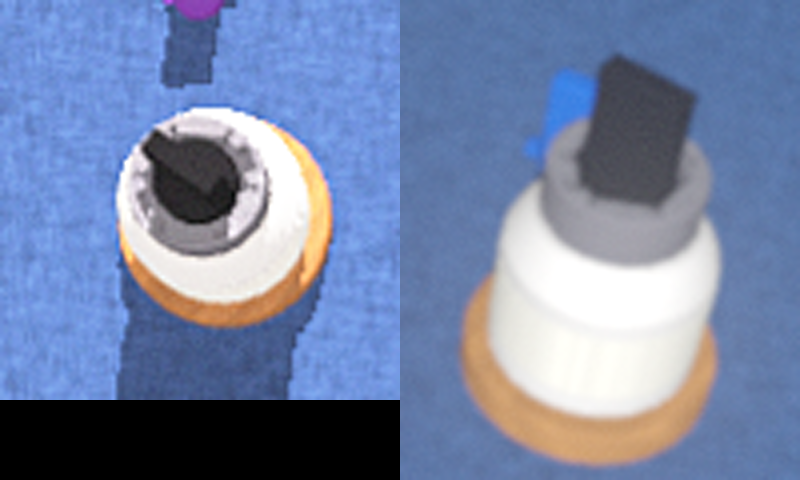

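```bash
cat > h.py <<'E'
import cv2,numpy as np
def ray(d,px):
    K=d["intrinsics"];u=cv2.undistortPoints(np.array([[px]],float),K,np.array(d["dist"]))[0,0]
    E=d["extrinsics"];v=E[:3,:3]@np.array([u[0],-u[1],-1.]);return E[:3,3],v
def back(d,px,z):
    o,v=ray(d,px);return o+v*(z-o[2])/v[2]
def proj(d,P):
    P=np.atleast_2d(np.array(P,float));E=d["extrinsics"];c=(P-E[:3,3])@E[:3,:3]
    c=c*np.array([1,-1,-1]);return cv2.projectPoints(c,np.zeros(3),np.zeros(3),d["intrinsics"],np.array(d["dist"]))[0][:,0]
def circ(x,y,z,r,n=60):
    t=np.linspace(0,2*np.pi,n);return np.c_[x+r*np.cos(t),y+r*np.sin(t),0*t+z]
def fin(x,y,z,yaw):
    c,s=np.cos(np.radians(yaw)),np.sin(np.radians(yaw))
    return np.array([[x+c*a-s*b,y+s*a+c*b,z] for a,b in [(21,7),(-21,7),(-21,-7),(21,-7),(21,7)]])
def draw(im,d,P,col,s,off):
    q=(proj(d,P)-off+.5)*s-.5;cv2.polylines(im,[np.round(q).astype(int)],False,col,1,cv2.LINE_AA)
def crop(d,x0,y0,w,hh,s):
    return cv2.resize(np.ascontiguousarray(d["frame"][y0:y0+hh,x0:x0+w,::-1]),None,fx=s,fy=s,interpolation=cv2.INTER_CUBIC)
E
python3 - <<'E'
from h import *
t=dict(np.load("pics/top0.npz"));s=dict(np.load("pics/scene0.npz"))
print("rim",back(t,(170+50.5,160+46),136),back(s,(310+57,165+44),136))
a=back(t,(170+150/4,160+140/4),186);b=back(t,(170+217/4,160+187/4),186)
print("fin",a,b,(a+b)/2,np.degrees(np.arctan2(*(a-b)[[1,0]])),np.linalg.norm(a-b))
print("tray",[back(t,p,14) for p in [(381,210),(437,213),(434,284),(377,278)]],back(t,(407,246),10), back(s,(163,209),10))
print("pot",back(t,(308,184),65),"spool",back(t,(303,238),36),"spr",back(t,(303,117),160))
E
```

```text
rim [528.8150345  188.00116033 136.        ] [534.57081133 192.28398032 136.        ]
fin [540.72146837 206.92081966 186.        ] [518.05198323 173.1193397  186.        ] [529.3867258  190.02007968 186.        ] 56.15160766797728 40.69945459251535
tray [array([ 550.42782927, -172.14103758,   14.        ]), array([ 546.13373049, -303.03194609,   14.        ]), array([ 382.13893361, -287.68467306,   14.        ]), array([ 392.42785427, -158.98888518,   14.        ])] [ 467.38599607 -231.19759853   10.        ] [ 472.02299529 -230.72512631   10.        ]
pot [597.15493913   3.41375183  65.        ] spool [477.65822519  11.89902931  36.        ] spr [717.93165364  20.90972132 160.        ]
```

Run:
```python
from h import *
t=dict(np.load("pics/top0.npz"));s=dict(np.load("pics/scene0.npz"))
ims=[]
for d,o in ((t,(170,155)),(s,(315,165))):
    im=crop(d,*o,100,120,4)
    x,y,w=530.5,189.5,57
    for z,r,c in((136,36.5,(0,255,0)),(0,62,(0,0,255))): draw(im,d,circ(x,y,z,r),c,4,o)
    draw(im,d,fin(x,y,186,w),(255,255,0),4,o)
    ims.append(im)
cv2.imwrite("pics/ov0.png",np.hstack(ims))
```

```text
(no output)
```

View pics/ov0.png

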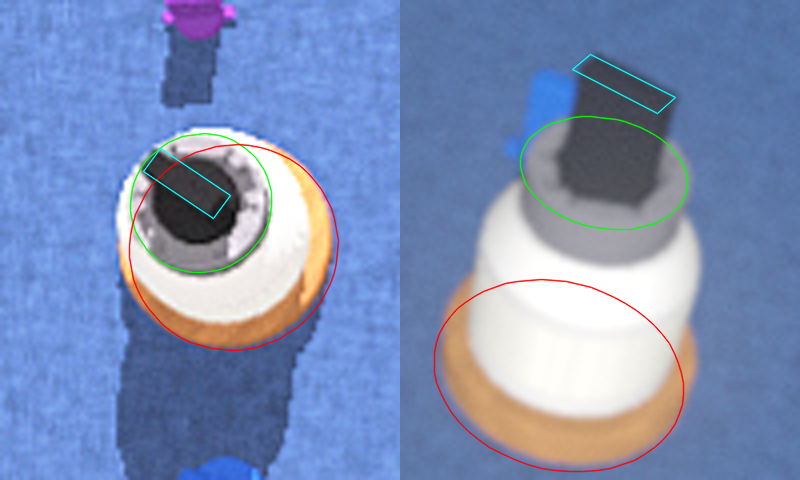

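```bash
python3 -m creep '{"translation":[[0,0,-10],[0,0,-10],[0,0,-10],[0,0,-10],[0,0,-10],[0,0,-10],[0,0,-10],[0,0,-10],[0,0,-10],[0,0,-10]],"rotation":[[0,0,0.14],[0,0,0.14],[0,0,0.14],[0,0,0.14],[0,0,0.14],[0,0,0.14],[0,0,0.14],[0,0,0.14],[0,0,0.14],[0,0,0.14]],"claw":[85,85,85,85,85,85,85,85,85,85]}'
python3 -m creep '{"translation":[[0,0,0],[0,0,0],[0,0,0],[0,0,0],[0,0,0]],"rotation":[[0,0,0.14],[0,0,0.14],[0,0,0.14],[0,0,0.03],[0,0,0]],"claw":[85,85,85,85,85]}'
cat > go.py <<'E'
import sys,numpy as np
from bench import *
from scipy.spatial.transform import Rotation as R
def delta(x,y,z,yaw):
    s=sense();r=R.from_euler('xyz',s['tcp_rot'],degrees=True)
    rt=R.from_euler('xyz',[180,0,yaw],degrees=True)
    print("t",s['time'],"pos",s['tool_pos'].round(2),"rot",s['tcp_rot'].round(2),"f",s['ft_force'].round(2),"m",s['wrist_torque'].round(3),"gap",round(s['finger_gap'],2))
    print("d tool",r.inv().apply(np.array([x,y,z])-s['tool_pos']).round(2),"rv",(r.inv()*rt).as_rotvec().round(4))
if __name__=="__main__": delta(*map(float,sys.argv[1:]))
E
python3 go.py 530.5 191 300 57
```

```text
time: 1.15
tool_pos: [173.1, 574.3, 300.0]
tcp_rot: [-180.0, 0.0, 82.7]
ft_force: [-0.2, 1.1, 0.2]
finger_gap: 84.8
time: 1.65
tool_pos: [173.1, 574.3, 299.6]
tcp_rot: [180.0, 0.0, 57.2]
ft_force: [0.6, -0.4, 0.3]
finger_gap: 85.1
t 1.65 pos [173.1  574.31 299.56] rot [1.7999e+02 4.0000e-02 5.7210e+01] f [ 0.63 -0.38  0.33] m [ 0.038 -0.041 -0.005] gap 85.08
d tool [-1.2867e+02  5.0804e+02 -2.6000e-01] rv [0.0002 0.0007 0.0036]
```

```bash
python3 -m creep '{"translation":[[-10,40,0],[-10,40,0],[-10,40,0],[-10,40,0],[-10,40,0],[-10,40,0],[-10,40,0],[-10,40,0],[-10,40,0],[-10,40,0]],"rotation":[[0,0,0],[0,0,0],[0,0,0],[0,0,0],[0,0,0],[0,0,0],[0,0,0],[0,0,0],[0,0,0],[0,0,0]],"claw":[85,85,85,85,85,85,85,85,85,85]}' 
python3 go.py 530.5 191 300 57
```

```text
time: 2.65
tool_pos: [456.2, 272.4, 299.9]
tcp_rot: [180.0, -0.0, 57.3]
ft_force: [0.1, 0.6, 0.1]
finger_gap: 85.0
t 2.65 pos [456.23 272.42 299.95] rot [180.    -0.    57.32] f [0.09 0.6  0.08] m [ 0.023 -0.02   0.007] gap 84.97
d tool [-2.8430e+01  1.0648e+02 -5.0000e-02] rv [ 0.     -0.0001  0.0056]
```

```bash
python3 -m creep '{"translation":[[-9,35,0],[-9,35,0],[-9,35,0],[-1.4,1.5,0],[0,0,0],[0,0,0]],"rotation":[[0,0,0],[0,0,0],[0,0,0.0056],[0,0,0],[0,0,0],[0,0,0]],"claw":[85,85,85,85,85,85]}' 
python3 go.py 530.5 191 300 57
python3 - <<'E'
from bench import *
from h import *
d=snapshot("wrist");np.savez("pics/w1.npz",**d);im=np.ascontiguousarray(d["frame"][:,:,::-1])
cv2.imwrite("pics/w1raw.png",im)
x,y,w=530.5,191,57
draw(im,d,circ(x,y,136,36.5),(0,255,0),1,(0,0));draw(im,d,circ(x,y,136,31.5),(0,255,0),1,(0,0));draw(im,d,fin(x,y,186,w),(255,255,0),1,(0,0))
draw(im,d,circ(x,y,142,22),(0,0,255),1,(0,0))
cv2.imwrite("pics/w1.png",im)
E
```

```text
time: 3.25
tool_pos: [529.0, 193.0, 299.9]
tcp_rot: [-180.0, -0.0, 57.0]
ft_force: [0.7, 0.5, 0.8]
finger_gap: 84.8
t 3.25 pos [528.97 193.   299.92] rot [-179.97   -0.     56.97] f [0.68 0.48 0.8 ] m [-0.047  0.007 -0.042] gap 84.84
d tool [-0.85  2.37 -0.08] rv [-0.0006 -0.0001 -0.0005]
```

View pics/w1.png

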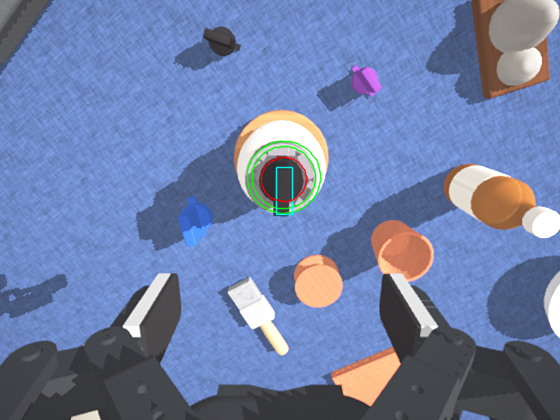

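View pics/w1raw.png

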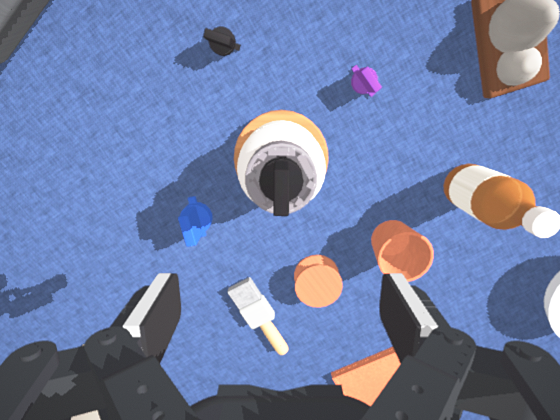

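Run:
```python
from h import *
d=dict(np.load("pics/w1.npz"));o=(225,125);ims=[]
for x,y,w in((530.5,191,57),(529.3,192.3,57)):
    im=crop(d,*o,110,110,3.6 if 0 else 3)
    im=crop(d,*o,95,100,4)
    for z,r,c in((136,36.5,(0,255,0)),(136,31.5,(0,255,0)),(142,22,(0,0,255))): draw(im,d,circ(x,y,z,r),c,4,o)
    draw(im,d,fin(x,y,186,w),(255,255,0),4,o);ims.append(im)
cv2.imwrite("pics/w1c.png",np.hstack(ims))
```

```text
(no output)
```

View pics/w1c.png

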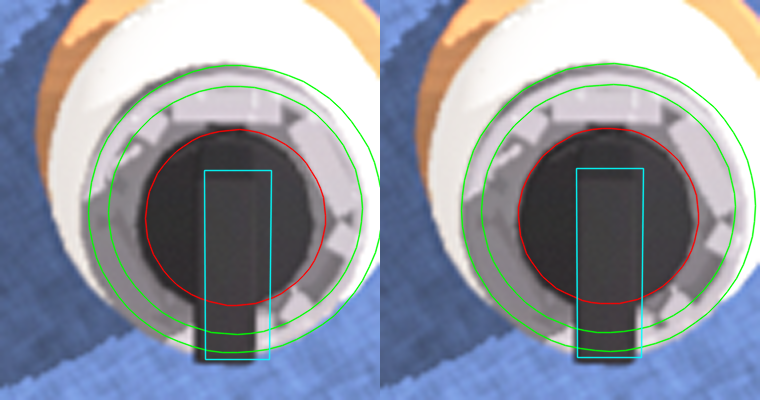

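```bash
python3 -m creep '{"translation":[[-0.5,0.8,20],[0,0,20],[0,0,20],[0,0,20],[0,0,10],[0,0,5],[0,0,0],[0,0,0]],"rotation":[[0,0,0],[0,0,0],[0,0,0],[0,0,0],[0,0,0],[0,0,0],[0,0,0],[0,0,0]],"claw":[60,50,40,40,40,40,40,40]}' 30
cat > snap.py <<'E'
import sys
from bench import *
from h import *
n=sys.argv[1];x,y,w,dz=map(float,sys.argv[2:6]);o=tuple(map(int,sys.argv[6:8]));W,H,s=map(int,sys.argv[8:11])
d=snapshot("wrist");np.savez(f"pics/{n}.npz",**d);im=crop(d,*o,W,H,s);im2=im.copy()
for z,r,c in((136,36.5,(0,255,0)),(136,31.5,(0,255,0)),(142+dz,22,(0,0,255))): draw(im,d,circ(x,y,z,r),c,s,o)
draw(im,d,fin(x,y,186+dz,w),(255,255,0),s,o)
cv2.imwrite(f"pics/{n}.png",np.hstack([im2,im]) if W*s<=400 else im)
E
python3 snap.py w2 529 192 57 0 80 0 400 420 1; python3 go.py 529 192 200 57
```

```text
time: 4.1
tool_pos: [530.4, 191.9, 206.2]
tcp_rot: [179.9, -0.1, 56.9]
ft_force: [-0.1, -0.5, 0.7]
finger_gap: 39.9
t 4.15 pos [530.54 191.78 206.35] rot [ 1.7992e+02 -8.0000e-02  5.6920e+01] f [ 0.61  0.97 -0.17] m [0.029 0.007 0.014] gap 40.04
d tool [-0.67 -1.42  6.35] rv [ 0.0014 -0.0014 -0.0014]
```

View pics/w2.png

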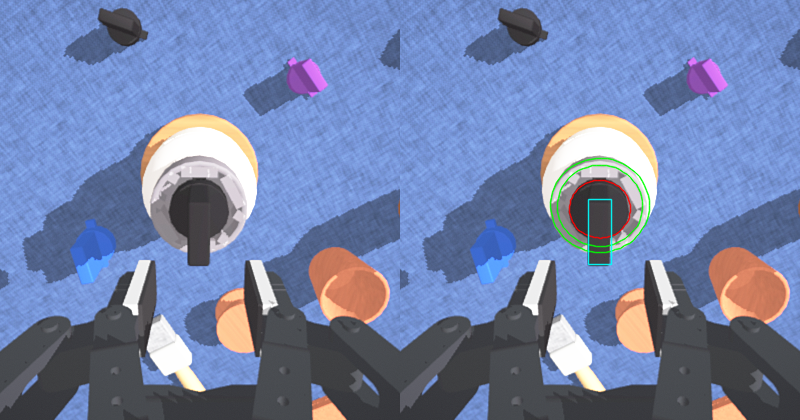

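```bash
python3 -m creep '{"translation":[[0,0,15],[0,0,15],[0,0,10],[0,0,10],[0,0,0],[0,0,0]],"rotation":[[0,0,0],[0,0,0],[0,0,0],[0,0,0],[0,0,0],[0,0,0]],"claw":[40,40,35,30,28,28]}' 30
python3 snap.py w3 529 192 57 0 220 140 120 180 3; python3 go.py 529 192 156 57
```

```text
time: 4.75
tool_pos: [529.7, 191.4, 154.6]
tcp_rot: [-180.0, 0.0, 56.9]
ft_force: [0.2, 0.2, 1.2]
finger_gap: 28.0
t 4.8 pos [530.13 191.51 155.29] rot [ 1.7999e+02 -2.0000e-02  5.6910e+01] f [ 0.92 -0.7   0.95] m [ 0.044 -0.008  0.006] gap 27.89
d tool [-0.21 -1.22 -0.71] rv [ 0.0003 -0.0003 -0.0016]
```

View pics/w3.png

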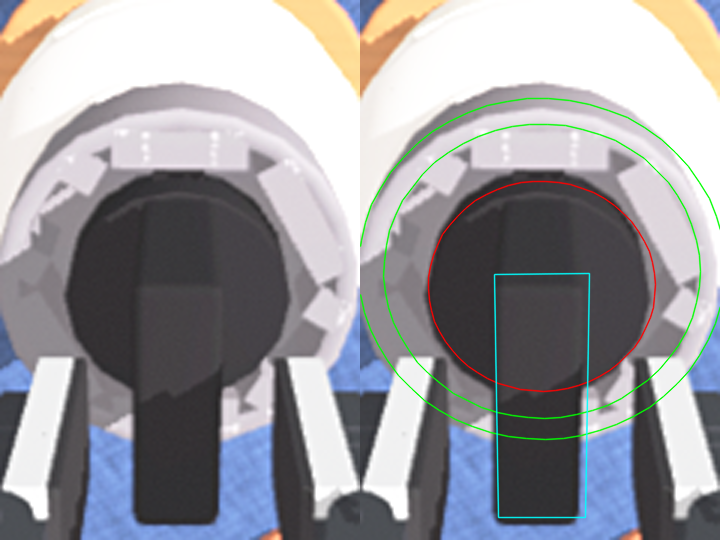

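Run:
```python
from h import *
from scipy.spatial.transform import Rotation as R
d=dict(np.load("pics/w3.npz"));r=R.from_euler('xyz',[180,0,56.91],degrees=True);p=np.array([529.95,191.5,155.0])
for k in (0,3,5,7,9,12):
  print(k,proj(d,[p+r.apply([a,b,-k]) for a,b in((11,14),(11,-14),(-11,14),(-11,-14))]).round(1).tolist())
```

```text
0 [[308.2, 226.3], [256.0, 226.4], [307.2, 263.3], [256.9, 263.3]]
3 [[308.7, 228.4], [255.7, 228.4], [307.6, 265.8], [256.5, 265.8]]
5 [[309.0, 229.8], [255.4, 229.8], [307.9, 267.5], [256.3, 267.6]]
7 [[309.3, 231.2], [255.1, 231.3], [308.2, 269.3], [256.1, 269.3]]
9 [[309.6, 232.7], [254.9, 232.7], [308.5, 271.1], [255.8, 271.1]]
12 [[310.1, 235.0], [254.5, 235.0], [308.9, 273.9], [255.5, 273.9]]
```

Run:
```python
from h import *
d=dict(np.load("pics/w3.npz"));cv2.imwrite("pics/w3b.png",crop(d,180,230,200,150,4))
```

```text
(no output)
```

View pics/w3b.png

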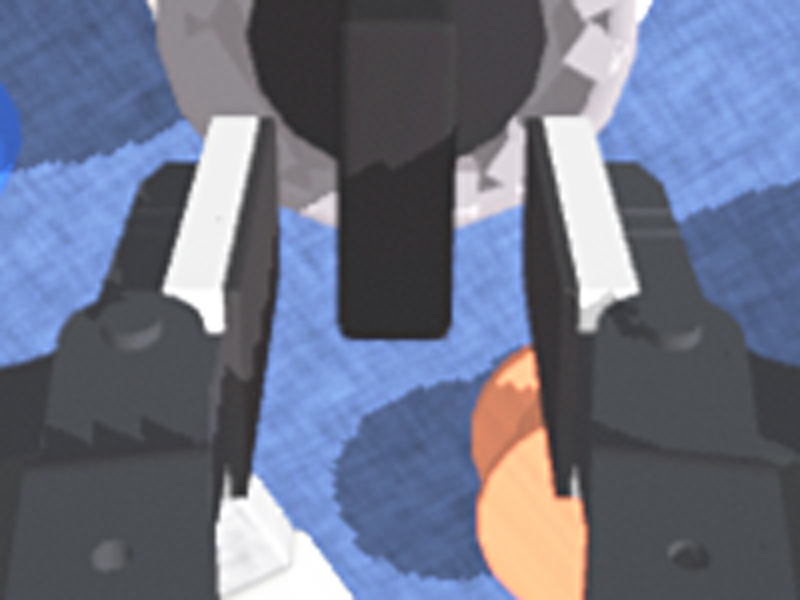

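```bash
python3 -m creep '{"translation":[[-0.5,-0.3,0],[0,0,0],[0,0,0],[0,0,0]],"rotation":[[0,0,0],[0,0,0],[0,0,0],[0,0,0]],"claw":[22,19,17.5,16.5]}' 20;  python3 go.py 529 192 156 57
python3 -m creep '{"translation":[[0,0,0],[0,0,0]],"rotation":[[0,0,0],[0,0,0]],"claw":[15.5,15.5]}';python3 go.py 529 192 156 57
python3 -m creep '{"translation":[[0,0,0],[0,0,0]],"rotation":[[0,0,0],[0,0,0]],"claw":[14.7,14.7]}';python3 go.py 529 192 156 57
```

```text
time: 5.2
tool_pos: [529.5, 191.3, 155.3]
tcp_rot: [180.0, -0.0, 56.9]
ft_force: [0.6, 1.0, -0.9]
finger_gap: 16.6
t 5.2 pos [529.54 191.26 155.28] rot [ 1.7998e+02 -2.0000e-02  5.6910e+01] f [ 0.62  1.05 -0.9 ] m [-0.018 -0.009 -0.043] gap 16.6
d tool [ 0.32 -0.85 -0.72] rv [ 0.0003 -0.0004 -0.0016]
time: 5.4
tool_pos: [529.4, 191.2, 155.0]
tcp_rot: [180.0, -0.0, 56.9]
ft_force: [0.2, 1.3, 0.5]
finger_gap: 15.5
t 5.4 pos [529.41 191.21 155.03] rot [180.   -0.   56.9] f [0.15 1.32 0.54] m [-0.024 -0.014 -0.003] gap 15.45
d tool [ 0.44 -0.78 -0.97] rv [ 0.     -0.     -0.0017]
time: 5.6
tool_pos: [529.4, 191.2, 155.0]
tcp_rot: [-180.0, 0.0, 56.9]
ft_force: [0.2, 0.0, -0.3]
finger_gap: 14.8
t 5.6 pos [529.38 191.24 154.96] rot [-180.      0.     56.91] f [ 0.21  0.02 -0.33] m [0.014 0.01  0.038] gap 14.78
d tool [ 0.43 -0.73 -1.04] rv [-0.      0.     -0.0016]
```

```bash
python3 -m creep '{"translation":[[0,0,0],[0,0,0]],"rotation":[[0,0,0],[0,0,0]],"claw":[14.2,14.2]}';
python3 -m creep '{"translation":[[0,0,0],[0,0,0],[0,0,0]],"rotation":[[0,0,0],[0,0,0],[0,0,0]],"claw":[13.7,13.2,13.2]}';python3 go.py 529 192 156 57
```

```text
time: 5.8
tool_pos: [529.4, 191.2, 155.0]
tcp_rot: [180.0, -0.0, 56.9]
ft_force: [1.0, 0.4, 1.3]
finger_gap: 13.9
time: 6.1
tool_pos: [529.4, 191.3, 155.1]
tcp_rot: [180.0, -0.0, 56.9]
ft_force: [-0.5, 0.5, 0.7]
finger_gap: 13.0
t 6.1 pos [529.43 191.27 155.06] rot [ 1.800e+02 -1.000e-02  5.691e+01] f [-0.51  0.46  0.69] m [0.054 0.099 0.012] gap 12.99
d tool [ 0.37 -0.76 -0.94] rv [ 0.0001 -0.0001 -0.0016]
```

```bash
python3 -m creep '{"translation":[[0,0,0],[0,0,0]],"rotation":[[0,0,0],[0,0,0]],"claw":[12,11]}';
python3 -m creep '{"translation":[[0,0,0],[0,0,0],[0,0,0]],"rotation":[[0,0,0],[0,0,0],[0,0,0]],"claw":[9,7,5]}' 60;python3 go.py 529 192 156 57
```

```text
time: 6.3
tool_pos: [529.5, 191.3, 155.1]
tcp_rot: [180.0, -0.0, 56.9]
ft_force: [0.2, 0.5, 0.7]
finger_gap: 11.0
time: 6.6
tool_pos: [529.4, 191.2, 155.0]
tcp_rot: [-180.0, -0.0, 56.9]
ft_force: [0.3, -0.6, 1.3]
finger_gap: 4.9
t 6.6 pos [529.41 191.22 154.99] rot [-180.    -0.    56.9] f [ 0.34 -0.62  1.32] m [ 0.034  0.009 -0.033] gap 4.91
d tool [ 0.43 -0.77 -1.01] rv [-0.     -0.     -0.0017]
```

```bash
python3 snap.py w4 529 192 57 0 220 140 120 180 3;python3 go.py 529 192 156 57
```

```text
t 6.65 pos [529.42 191.21 155.02] rot [180.   -0.   56.9] f [-0.24  0.48  0.39] m [ 0.002  0.083 -0.018] gap 4.44
d tool [ 0.43 -0.78 -0.98] rv [ 0.     -0.     -0.0017]
```

View pics/w4.png

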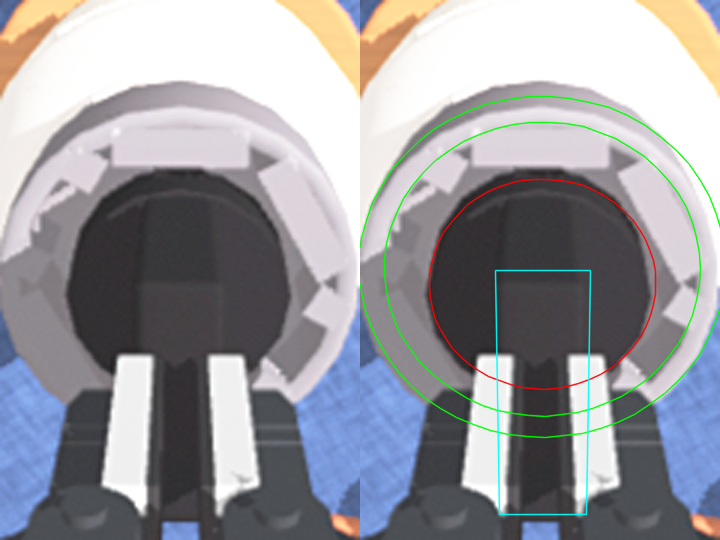

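Run:
```python
from bench import *
from h import *
print(np.load("pics/w4.npz")["extrinsics"].round(3))
d=snapshot("scene");o=(300,100);im=crop(d,*o,130,180,3)
draw(im,d,fin(529.5,192,186,57),(255,255,0),3,o);draw(im,d,circ(529.5,191.3,155,3),(0,0,255),3,o);draw(im,d,circ(529.5,191.3,185,3),(0,255,0),3,o)
draw(im,d,circ(529.5,192,136,36.5),(0,255,0),3,o)
t=snapshot("top");o=(170,150);im2=crop(t,*o,110,180,3)
cv2.imwrite("pics/s4.png",np.hstack([im,im2]))
```

```text
[[ 8.37000e-01  5.19000e-01  1.70000e-01  5.71556e+02]
 [-5.46000e-01  7.96000e-01  2.61000e-01  2.57942e+02]
 [ 0.00000e+00 -3.11000e-01  9.50000e-01  3.30284e+02]
 [ 0.00000e+00  0.00000e+00  0.00000e+00  1.00000e+00]]
```

View pics/s4.png

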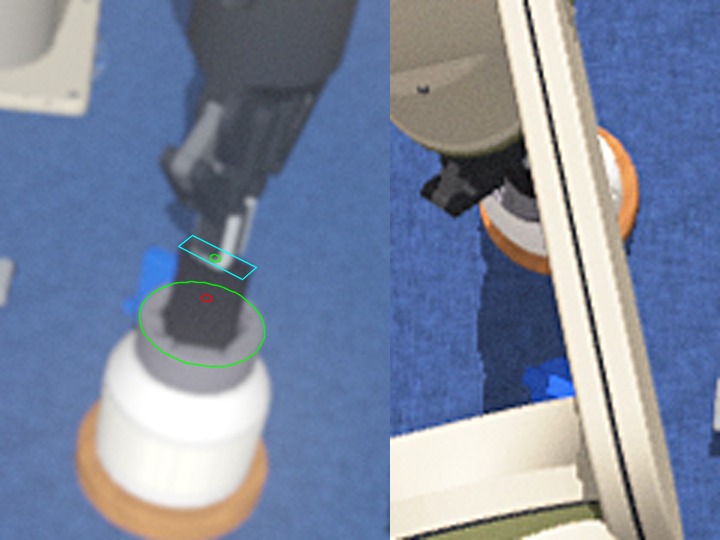

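Run:
```python
import bench
print([n for n in dir(bench) if not n.startswith('__')])
print(getattr(bench,'pinch_z',None))
```

```text
['PlanningError', 'hand_in', 'pinch_z', 'sense', 'snapshot']
-18.700000000000003
```

Run:
```python
from bench import *
from h import *
w=dict(np.load("pics/w4.npz"));s=dict(np.load("pics/scene0.npz"))
o1,v1=ray(w,(280,258.3));o2,v2=ray(s,(300+225/3,100+266/3))
A=np.c_[v1,-v2];k=np.linalg.lstsq(A,o2-o1,rcond=None)[0];print(o1+k[0]*v1,o2+k[1]*v2)
d=snapshot("scene");o=(345,130)
cv2.imwrite("pics/s5.png",crop(d,*o,65,75,8))
```

```text
[531.70401454 196.59752483 182.57832446] [532.57538516 197.95342013 181.78009615]
```

View pics/s5.png

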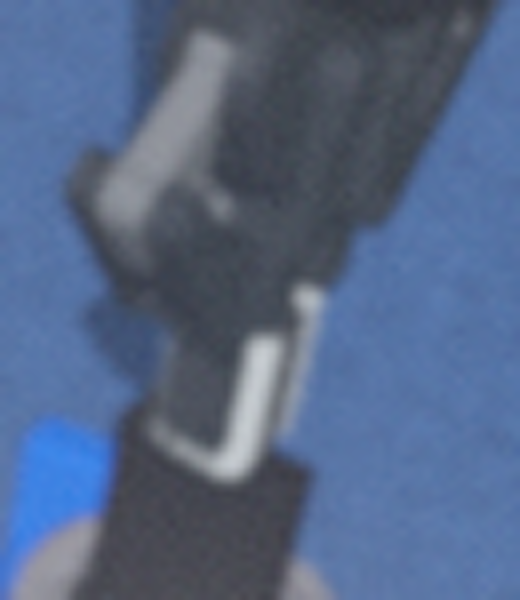

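Run:
```python
from h import *
from scipy.spatial.transform import Rotation as R
w=dict(np.load("pics/w4.npz"));s=dict(np.load("pics/scene0.npz"))
r=R.from_euler('xyz',[180,0,56.9],degrees=True);T=np.array([529.41,191.22,155.0])
for z in(183,186,189):
  print(z,"wrist tip front",r.inv().apply(back(w,(280,258.3),z)-T).round(1))
  a=back(s,(345+310/8,130+465/8),186);
  for q in((230,480),(155,432)):
    b=back(s,(345+q[0]/8,130+q[1]/8),z);print("  scene pad-finCorner(21,7)",(r.inv().apply(b-a)+[21,7,0]).round(1))
print("fin corner scene in tool",r.inv().apply(a-T).round(1))
# fin in wrist image: far edge row and near end
for p in((220+138/3,140+285/3),(220+222/3,140+285/3)): print("wrist fin far +x corners",r.inv().apply(back(w,p,186)-T).round(1))
w=dict(np.load("pics/w3.npz"))
T=np.array([530,191.5,155.0])
for p in((220+134/3,140+522/3),(220+221/3,140+522/3),(220+134/3,140+287/3),(220+219/3,140+287/3)): print("w3 fin corners",r.inv().apply(back(w,p,186)-T).round(1))
```

```text
183 wrist tip front [  6.  -1. -28.]
  scene pad-finCorner(21,7) [ 9.8 19.2  3. ]
  scene pad-finCorner(21,7) [-10.3  16.7   3. ]
186 wrist tip front [  7.5  -1.  -31. ]
  scene pad-finCorner(21,7) [11.3 22.7  0. ]
  scene pad-finCorner(21,7) [-8.7 20.1  0. ]
189 wrist tip front [  8.9  -1.  -34. ]
  scene pad-finCorner(21,7) [12.8 26.1 -3. ]
  scene pad-finCorner(21,7) [-7.  23.6 -3. ]
fin corner scene in tool [ 19.5  -7.4 -31. ]
wrist fin far +x corners [ 18.9  -7.3 -31. ]
wrist fin far +x corners [ 18.9   5.2 -31. ]
w3 fin corners [-22.2  -8.6 -31. ]
w3 fin corners [-22.2   5.4 -31. ]
w3 fin corners [ 18.6  -8.  -31. ]
w3 fin corners [ 18.5   4.6 -31. ]
```

The picture shows the fingers shut above the fin: the pad tips are at rows of about 258, level with the fin top (z≈186), although the TCP reads z=155. So the real tips sit about 30 mm behind the reported TCP. I'll trust the pictures, reopen, and go 30 mm lower.

```bash
python3 -m creep '{"translation":[[0,0,-5],[0,0,0],[0,0,0],[0,0,0]],"rotation":[[0,0,0],[0,0,0],[0,0,0],[0,0,0]],"claw":[28,28,28,28]}' 20
python3 -m creep '{"translation":[[0.5,0,5],[0,0,7],[0,0,7],[0,0,8],[0,0,8],[0,0,0],[0,0,0]],"rotation":[[0,0,0],[0,0,0],[0,0,0],[0,0,0],[0,0,0],[0,0,0],[0,0,0]],"claw":[28,28,28,28,28,28,28]}' 20
python3 snap.py w5 529 191.5 57 0 220 140 120 180 3;python3 go.py 529 192 156 57
```

```text
time: 7.2
tool_pos: [529.4, 191.2, 159.9]
tcp_rot: [-180.0, 0.0, 56.9]
ft_force: [0.3, -0.0, 0.2]
finger_gap: 27.8
time: 7.9
tool_pos: [529.4, 191.6, 124.6]
tcp_rot: [-180.0, 0.0, 56.9]
ft_force: [0.3, 0.1, 0.3]
finger_gap: 28.1
t 7.95 pos [529.75 191.66 125.12] rot [180.    -0.    56.91] f [-0.38 -0.03 -0.26] m [ 0.029 -0.027 -0.012] gap 28.16
d tool [ -0.13  -0.81 -30.88] rv [ 0.0001 -0.0001 -0.0017]
```

View pics/w5.png

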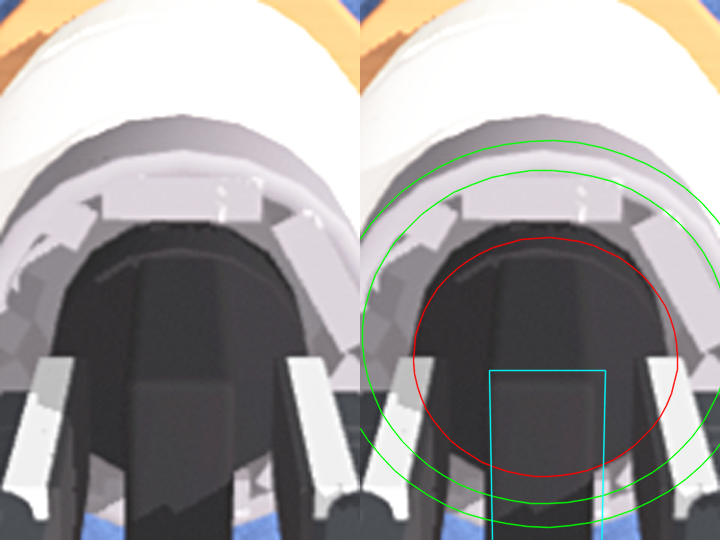

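```bash
python3 -m creep '{"translation":[[0,-0.3,0],[0,0,0],[0,0,0],[0,0,0],[0,0,0]],"rotation":[[0,0,0],[0,0,0],[0,0,0],[0,0,0],[0,0,0]],"claw":[22,18,16,15,15]}' 20
python3 go.py 529 192 156 57
python3 -m creep '{"translation":[[0,0,0],[0,0,0]],"rotation":[[0,0,0],[0,0,0]],"claw":[14.4,14.4]}';python3 go.py 529 192 156 57
python3 -m creep '{"translation":[[0,0,0],[0,0,0]],"rotation":[[0,0,0],[0,0,0]],"claw":[14,14]}';python3 go.py 529 192 156 57
python3 -m creep '{"translation":[[0,0,0],[0,0,0]],"rotation":[[0,0,0],[0,0,0]],"claw":[13.6,13.6]}';python3 go.py 529 192 156 57
```

```text
time: 8.45
tool_pos: [529.4, 191.8, 125.1]
tcp_rot: [180.0, -0.0, 56.9]
ft_force: [0.3, 0.0, 0.4]
finger_gap: 15.0
t 8.45 pos [529.45 191.8  125.09] rot [179.99  -0.    56.9 ] f [0.34 0.02 0.36] m [0.004 0.016 0.02 ] gap 14.96
d tool [ -0.07  -0.48 -30.91] rv [ 0.0001 -0.0001 -0.0017]
time: 8.65
tool_pos: [529.4, 191.8, 125.0]
tcp_rot: [180.0, 0.0, 56.9]
ft_force: [-1.0, 0.9, -0.8]
finger_gap: 14.3
t 8.65 pos [529.4  191.81 124.99] rot [180.     0.    56.91] f [-1.    0.86 -0.79] m [-0.033  0.052 -0.03 ] gap 14.26
d tool [ -0.06  -0.44 -31.01] rv [ 0.      0.     -0.0016]
time: 8.85
tool_pos: [529.3, 191.8, 125.0]
tcp_rot: [-180.0, 0.0, 56.9]
ft_force: [-0.4, -0.4, 0.3]
finger_gap: 13.9
t 8.85 pos [529.33 191.82 124.99] rot [-1.7999e+02  1.0000e-02  5.6900e+01] f [-0.39 -0.39  0.25] m [ 0.035  0.052 -0.069] gap 13.89
d tool [-3.000e-02 -3.800e-01 -3.101e+01] rv [-0.0001  0.0001 -0.0017]
time: 9.05
tool_pos: [529.3, 191.8, 125.0]
tcp_rot: [-180.0, 0.0, 56.9]
ft_force: [-0.5, 1.1, 0.5]
finger_gap: 13.7
t 9.05 pos [529.34 191.84 125.01] rot [-179.99    0.     56.91] f [-0.53  1.06  0.51] m [ 0.034  0.144 -0.034] gap 13.74
d tool [ -0.06  -0.38 -30.99] rv [-0.0001  0.0001 -0.0016]
```

```bash
python3 -m creep '{"translation":[[0,0,0],[0,0,0]],"rotation":[[0,0,0],[0,0,0]],"claw":[12.5,12]}' 40;python3 go.py 529 192 156 57
python3 -m creep '{"translation":[[0,0,0],[0,0,0]],"rotation":[[0,0,0],[0,0,0]],"claw":[10,8]}' 70;python3 go.py 529 192 156 57
python3 snap.py w6 529 191.5 57 0 220 140 120 180 3;python3 go.py 529 192 156 57
```

```text
time: 9.25
tool_pos: [529.4, 191.8, 125.1]
tcp_rot: [-180.0, -0.0, 56.9]
ft_force: [-1.7, 1.0, 2.0]
finger_gap: 13.6
t 9.25 pos [529.39 191.85 125.07] rot [-180.     -0.     56.91] f [-1.68  0.98  2.03] m [ 0.031  0.219 -0.062] gap 13.58
d tool [ -0.08  -0.41 -30.93] rv [-0.     -0.     -0.0016]
time: 9.45
tool_pos: [529.4, 191.8, 125.2]
tcp_rot: [180.0, -0.0, 56.9]
ft_force: [-2.1, 0.1, 3.8]
finger_gap: 12.7
t 9.45 pos [529.43 191.82 125.17] rot [180.    -0.    56.91] f [-2.08  0.1   3.81] m [-0.021  0.308  0.016] gap 12.67
d tool [ -0.08  -0.46 -30.83] rv [ 0.0001 -0.     -0.0016]
t 9.5 pos [529.42 191.83 125.17] rot [180.    -0.    56.91] f [-1.62  0.47  2.97] m [-0.029  0.382 -0.045] gap 13.24
d tool [ -0.08  -0.44 -30.83] rv [ 0.     -0.0001 -0.0016]
```

View pics/w6.png

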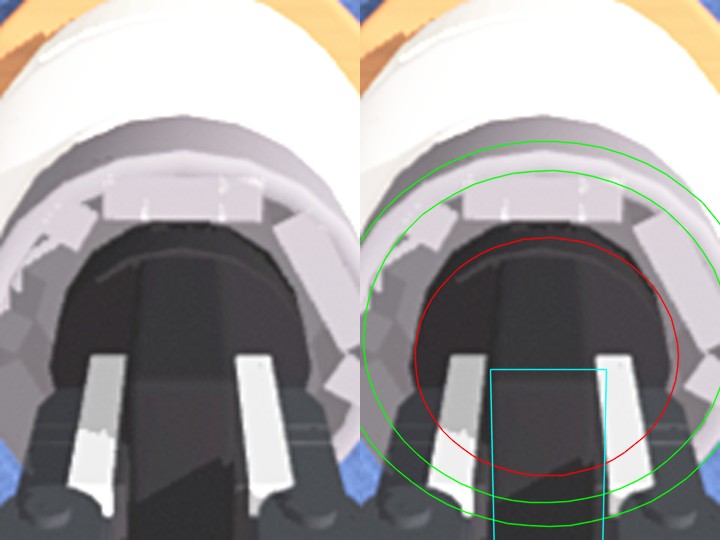

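```bash
python3 -m creep '{"translation":[[0,-0.1,0.5],[0,0,0.5],[0,0,0.5]],"rotation":[[0,0,0],[0,0,0],[0,0,0]],"claw":[8,8,8]}' 70;python3 go.py 529 192 156 57
python3 -m creep '{"translation":[[0,0,0.4],[0,0,0.4],[0,0,0.4],[0,0,0.3]],"rotation":[[0,0,0],[0,0,0],[0,0,0],[0,0,0]],"claw":[8,8,8,8]}' 70;python3 go.py 529 192 156 57
python3 -m creep '{"translation":[[0,0,0.4],[0,0,0.3],[0,0,0]],"rotation":[[0,0,0],[0,0,0],[0,0,0]],"claw":[8,8,8]}' 70;python3 go.py 529 192 156 57
```

```text
time: 9.8
tool_pos: [529.4, 191.9, 123.6]
tcp_rot: [180.0, -0.0, 56.9]
ft_force: [-2.1, -0.2, 4.2]
finger_gap: 12.7
t 9.8 pos [529.41 191.85 123.63] rot [ 1.7999e+02 -1.0000e-02  5.6900e+01] f [-2.15 -0.23  4.15] m [-0.083  0.444 -0.057] gap 12.75
d tool [ -0.1   -0.42 -32.37] rv [ 0.0002 -0.0001 -0.0017]
time: 10.2
tool_pos: [529.4, 191.9, 122.1]
tcp_rot: [180.0, -0.0, 56.9]
ft_force: [-2.0, -0.3, 5.1]
finger_gap: 13.0
t 10.2 pos [529.42 191.86 122.05] rot [ 1.7999e+02 -1.0000e-02  5.6900e+01] f [-2.01 -0.34  5.12] m [-0.107  0.379 -0.061] gap 12.96
d tool [ -0.11  -0.42 -33.95] rv [ 0.0002 -0.0001 -0.0017]
time: 10.5
tool_pos: [529.4, 191.9, 121.3]
tcp_rot: [180.0, -0.0, 56.9]
ft_force: [-1.9, -0.4, 5.2]
finger_gap: 12.7
t 10.5 pos [529.4  191.86 121.3 ] rot [179.99  -0.    56.91] f [-1.86 -0.42  5.22] m [-0.105  0.335 -0.027] gap 12.67
d tool [ -0.1  -0.4 -34.7] rv [ 0.0001 -0.0001 -0.0016]
```

```bash
python3 -m creep '{"translation":[[0,-0.2,0.2],[0,-0.1,0.2],[0,0,0.2]],"rotation":[[0,0,0],[0,0,0],[0,0,0]],"claw":[8,8,8]}' 70;python3 go.py 529 192 156 57
python3 -m creep '{"translation":[[0,0,0.2],[0,0,0.2],[0,0,0.2]],"rotation":[[0,0,0],[0,0,0],[0,0,0]],"claw":[8,8,8]}' 70;python3 go.py 529 192 156 57
```

```text
time: 10.8
tool_pos: [529.4, 191.9, 120.9]
tcp_rot: [180.0, -0.0, 56.9]
ft_force: [-0.7, -1.1, 5.4]
finger_gap: 12.9
t 10.8 pos [529.39 191.87 120.87] rot [ 1.7996e+02 -1.0000e-02  5.6900e+01] f [-0.72 -1.14  5.39] m [-0.212  0.234 -0.049] gap 12.94
d tool [ -0.09  -0.38 -35.13] rv [ 0.0007 -0.0002 -0.0017]
time: 11.1
tool_pos: [529.4, 191.9, 120.3]
tcp_rot: [180.0, -0.0, 56.9]
ft_force: [-1.9, -1.2, 6.0]
finger_gap: 12.9
t 11.1 pos [529.42 191.88 120.32] rot [ 1.7996e+02 -2.0000e-02  5.6900e+01] f [-1.88 -1.18  6.03] m [-0.205  0.235 -0.009] gap 12.87
d tool [ -0.12  -0.39 -35.68] rv [ 0.0007 -0.0003 -0.0018]
```

```bash
python3 -m creep '{"translation":[[-0.1,0,0.2],[-0.1,0,0.2],[0,0,0.1]],"rotation":[[0,0,0],[0,0,0],[0,0,0]],"claw":[8,8,8]}' 70;python3 go.py 529 192 156 57
python3 -m creep '{"translation":[[0,0,0.2],[0,0,0.2],[0,0,0.1]],"rotation":[[0,0,0],[0,0,0],[0,0,0]],"claw":[8,8,8]}' 70;python3 go.py 529 192 156 57
```

```text
time: 11.4
tool_pos: [529.4, 191.9, 119.9]
tcp_rot: [180.0, -0.0, 56.9]
ft_force: [-0.7, -0.9, 5.5]
finger_gap: 13.0
t 11.4 pos [529.44 191.88 119.91] rot [ 1.7995e+02 -4.0000e-02  5.6900e+01] f [-0.66 -0.87  5.51] m [-0.121  0.157 -0.017] gap 13.01
d tool [ -0.12  -0.4  -36.09] rv [ 0.0008 -0.0007 -0.0017]
time: 11.7
tool_pos: [529.4, 191.9, 119.4]
tcp_rot: [180.0, -0.0, 56.9]
ft_force: [-1.5, -0.2, 5.0]
finger_gap: 12.9
t 11.7 pos [529.39 191.85 119.4 ] rot [ 1.7996e+02 -3.0000e-02  5.6900e+01] f [-1.55 -0.22  4.98] m [-0.122  0.224 -0.002] gap 12.87
d tool [ -0.07  -0.38 -36.6 ] rv [ 0.0007 -0.0006 -0.0017]
```

```bash
python3 -m creep '{"translation":[[0,0,0.2],[0,0,0.2],[0,0,0.1]],"rotation":[[0,0,0],[0,0,0],[0,0,0]],"claw":[8,8,8]}' 70;python3 go.py 529 192 156 57
python3 -m creep '{"translation":[[0,0,0.2],[0,0,0.2],[0,0,0.1]],"rotation":[[0,0,0],[0,0,0],[0,0,0]],"claw":[8,8,8]}' 70;python3 go.py 529 192 156 57
python3 snap.py w7 529 191.5 57 -6.7 220 140 120 180 3;python3 go.py 529 192 156 57
```

```text
time: 12.0
tool_pos: [529.4, 191.9, 118.9]
tcp_rot: [180.0, -0.0, 56.9]
ft_force: [-0.4, -0.1, 6.6]
finger_gap: 12.9
t 12.0 pos [529.42 191.88 118.93] rot [ 1.7996e+02 -4.0000e-02  5.6900e+01] f [-0.37 -0.12  6.57] m [-0.117  0.276 -0.036] gap 12.89
d tool [ -0.11  -0.39 -37.07] rv [ 0.0008 -0.0006 -0.0017]
time: 12.3
tool_pos: [529.4, 191.9, 118.5]
tcp_rot: [180.0, -0.0, 56.9]
ft_force: [-1.4, -0.9, 6.0]
finger_gap: 12.8
t 12.3 pos [529.4  191.86 118.45] rot [ 1.7996e+02 -3.0000e-02  5.6900e+01] f [-1.41 -0.86  6.01] m [-0.128  0.274 -0.029] gap 12.8
d tool [ -0.08  -0.38 -37.55] rv [ 0.0007 -0.0006 -0.0017]
t 12.35 pos [529.42 191.87 118.45] rot [ 1.7996e+02 -4.0000e-02  5.6900e+01] f [-0.97 -0.86  5.84] m [-0.135  0.272  0.034] gap 12.93
d tool [ -0.1   -0.39 -37.55] rv [ 0.0008 -0.0006 -0.0017]
```

View pics/w7.png

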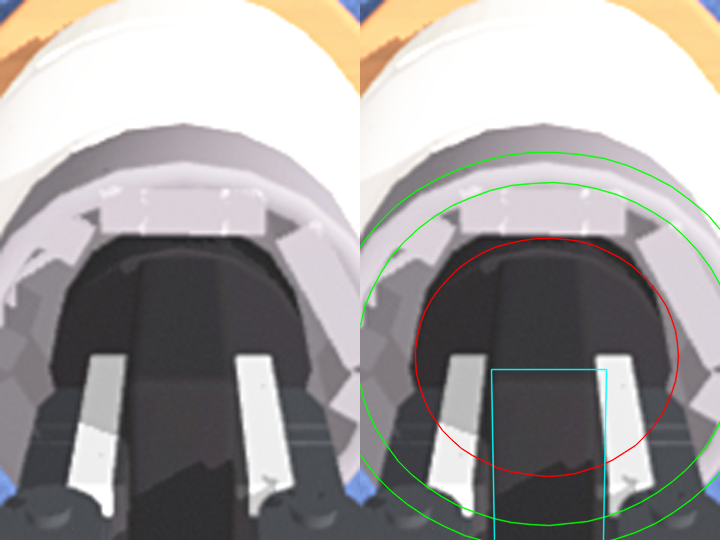

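The cap goes down with the fingers: the fin edge stays at crop row ~378, and there is no slip. I keep pressing.

```bash
for i in 1 2 3; do python3 -m creep '{"translation":[[0,0,0.2],[0,0,0.2],[0,0,0.1]],"rotation":[[0,0,0],[0,0,0],[0,0,0]],"claw":[8,8,8]}' 70 >/dev/null;python3 go.py 529 192 156 57 | head -1; done
```

```text
t 12.65 pos [529.42 191.86 118.01] rot [ 1.7995e+02 -4.0000e-02  5.6900e+01] f [-0.93  0.11  5.56] m [-0.117  0.315 -0.013] gap 13.16
t 12.95 pos [529.44 191.88 117.51] rot [ 1.7995e+02 -4.0000e-02  5.6900e+01] f [-1.15 -1.14  6.32] m [-0.14   0.293  0.017] gap 12.63
t 13.25 pos [529.42 191.87 117.11] rot [ 1.7995e+02 -4.0000e-02  5.6910e+01] f [-3.29  0.31  7.64] m [-0.192  0.454 -0.007] gap 12.92
```

```bash
python3 -m creep '{"translation":[[0,0,0.1],[0,0,0]],"rotation":[[0,0,0],[0,0,0]],"claw":[8,8]}' 70 >/dev/null;python3 go.py 529 192 156 57 | head -1
python3 -m creep '{"translation":[[0,0,0.1],[0,0,0]],"rotation":[[0,0,0],[0,0,0]],"claw":[8,8]}' 70 >/dev/null;python3 go.py 529 192 156 57 | head -1
```

```text
t 13.45 pos [529.41 191.88 117.09] rot [ 1.7995e+02 -4.0000e-02  5.6910e+01] f [-2.08 -0.95  7.45] m [-0.156  0.387  0.001] gap 12.8
t 13.65 pos [529.42 191.9  117.1 ] rot [ 1.7995e+02 -4.0000e-02  5.6900e+01] f [-2.65 -0.26  8.41] m [-0.212  0.446 -0.06 ] gap 12.39
```

```bash
python3 -m creep '{"translation":[[0,0,0],[0,0,0],[0,0,0]],"rotation":[[0,0,-0.02],[0,0,-0.03],[0,0,-0.03]],"claw":[8,8,8]}' 70 >/dev/null;python3 go.py 529 192 156 117 | head -1
```

```text
t 13.95 pos [529.72 192.05 117.1 ] rot [ 1.7993e+02 -7.0000e-02  6.1550e+01] f [-0.25 -0.23  6.95] m [-0.032  0.205 -0.009] gap 12.93
```

```bash
for i in 1 2; do python3 -m creep '{"translation":[[0,0,0],[0,0,0],[0,0,0]],"rotation":[[0,0,-0.04],[0,0,-0.04],[0,0,-0.04]],"claw":[8,8,8]}' 70 >/dev/null;python3 go.py 529 192 156 117 | head -1;done
```

```text
t 14.25 pos [529.8  192.13 117.14] rot [ 1.7991e+02 -7.0000e-02  6.8460e+01] f [-0.35  0.02  7.12] m [ 0.003  0.148 -0.042] gap 13.06
t 14.55 pos [529.83 192.15 117.11] rot [ 1.799e+02 -6.000e-02  7.533e+01] f [0.35 1.01 5.85] m [ 0.049  0.063 -0.04 ] gap 12.96
```

```bash
for i in 1 2 3 ; do python3 -m creep '{"translation":[[0,0,0],[0,0,0],[0,0,0]],"rotation":[[0,0,-0.05],[0,0,-0.05],[0,0,-0.05]],"claw":[8,8,8]}' 70 >/dev/null;python3 go.py 529 192 156 117 | head -1;done
```

```text
t 14.85 pos [529.84 192.14 117.14] rot [ 1.7989e+02 -5.0000e-02  8.3950e+01] f [0.05 1.13 6.43] m [-0.014  0.124 -0.023] gap 12.79
t 15.15 pos [529.84 192.16 117.15] rot [ 1.7988e+02 -3.0000e-02  9.2550e+01] f [-0.77  0.37  7.07] m [-0.022  0.098 -0.073] gap 12.77
t 15.45 pos [529.82 192.16 117.12] rot [ 1.7988e+02 -1.0000e-02  1.0114e+02] f [-0.31  0.64  6.46] m [ 0.048  0.096 -0.027] gap 13.03
```

```bash
python3 -m creep '{"translation":[[0,0,0],[0,0,0],[0,0,0]],"rotation":[[0,0,-0.05],[0,0,-0.05],[0,0,-0.05]],"claw":[8,8,8]}' 70 >/dev/null;python3 go.py 529 192 156 117
python3 -m creep '{"translation":[[0,0,0],[0,0,0],[0,0,0],[0,0,0]],"rotation":[[0,0,-0.04],[0,0,-0.04],[0,0,-0.03],[0,0,0]],"claw":[8,8,8,8]}' 70 >/dev/null;python3 go.py 529 192 156 117
python3 snap.py w8 529 191.5 117 -7.9 160 100 200 210 2
```

```text
t 15.75 pos [529.82 192.14 117.12] rot [179.88   0.   109.74] f [-1.1   0.47  5.68] m [ 0.047  0.139 -0.091] gap 13.13
d tool [  0.14  -0.73 -38.89] rv [ 0.002   0.0002 -0.1268]
t 16.15 pos [529.83 192.15 117.13] rot [1.7988e+02 2.0000e-02 1.1599e+02] f [-1.29  0.18  7.07] m [0.01  0.079 0.085] gap 12.92
d tool [  0.22  -0.73 -38.87] rv [ 0.002   0.0003 -0.0177]
```

View pics/w8.png

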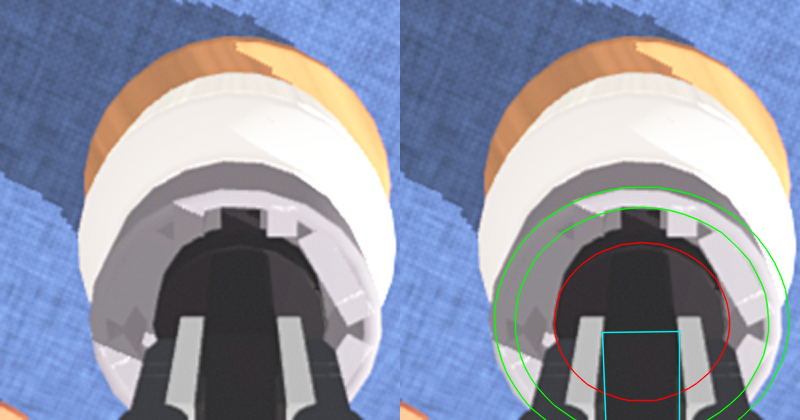

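The ear shows in the open gap at crop (240,218), at 59 degrees of turn. I lift slowly now.

```bash
for i in 1 2 3; do python3 -m creep '{"translation":[[0,0,-0.6],[0,0,-0.6],[0,0,-0.6]],"rotation":[[0,0,0],[0,0,0],[0,0,0]],"claw":[8,8,8]}' 70 >/dev/null;python3 go.py 529 192 156 117|head -1;done
```

```text
t 16.5 pos [529.82 192.12 118.86] rot [1.7989e+02 2.0000e-02 1.1592e+02] f [0.38 0.28 6.42] m [0.023 0.028 0.05 ] gap 12.89
t 16.8 pos [529.82 192.14 120.57] rot [1.7989e+02 2.0000e-02 1.1593e+02] f [0.47 0.28 5.64] m [ 0.085 -0.019  0.018] gap 13.21
t 17.1 pos [529.78 192.12 122.31] rot [1.7989e+02 2.0000e-02 1.1592e+02] f [1.34 0.73 4.26] m [ 0.082 -0.271  0.031] gap 13.0
```

```bash
for i in 1 2 3 4; do python3 -m creep '{"translation":[[0,0,-0.6],[0,0,-0.6],[0,0,-0.6]],"rotation":[[0,0,0],[0,0,0],[0,0,0]],"claw":[8,8,8]}' 70 >/dev/null;python3 go.py 529 192 156 117|head -1;done
```

```text
t 17.4 pos [529.37 191.94 123.83] rot [1.7995e+02 1.0000e-02 1.1592e+02] f [1.98 0.96 4.79] m [ 0.215 -0.469 -0.041] gap 12.88
t 17.7 pos [528.94 191.8  125.38] rot [-180.      0.    115.92] f [ 2.48 -0.09  3.59] m [ 0.124 -0.433  0.005] gap 12.88
t 18.0 pos [528.83 191.77 127.07] rot [-179.98   -0.    115.92] f [ 2.05 -0.84  3.13] m [ 0.14  -0.473  0.047] gap 12.98
t 18.3 pos [528.84 191.8  128.87] rot [-179.98    0.    115.92] f [ 1.08 -0.04  3.02] m [ 0.065 -0.374 -0.013] gap 12.98
```

```bash
python3 -m creep '{"translation":[[0,0.3,-0.6],[0,0.2,-0.8],[0,0,-0.8],[0,0,-1]],"rotation":[[0,0,0],[0,0,0],[0,0,0],[0,0,0]],"claw":[8,8,8,8]}' 70 >/dev/null;python3 go.py 529 192 156 117|head -1
for i in 1 2; do python3 -m creep '{"translation":[[0,0,-1],[0,0,-1],[0,0,-1]],"rotation":[[0,0,0],[0,0,0],[0,0,0]],"claw":[8,8,8]}' 70 >/dev/null;python3 go.py 529 192 156 117|head -1;done
```

```text
t 18.7 pos [528.66 192.01 131.43] rot [-1.7990e+02 -3.0000e-02  1.1592e+02] f [0.12 1.1  0.47] m [-0.004  0.046 -0.046] gap 12.89
t 19.0 pos [529.25 192.09 135.07] rot [-1.7998e+02 -1.0000e-02  1.1592e+02] f [ 0.94  0.46 -0.03] m [ 0.044  0.001 -0.016] gap 12.99
t 19.3 pos [529.4  192.09 138.29] rot [-180.     -0.    115.92] f [ 0.32 -0.19 -0.26] m [-0.014  0.008 -0.025] gap 12.8
```

Free of the spring. I lift clear and look.

```bash
python3 -m creep '{"translation":[[0,0,-2],[0,0,-5],[0,0,-8],[0,0,-10],[0,0,-15],[0,0,-20],[0,0,-20],[0,0,-20],[0,0,-10],[0,0,0]],"rotation":[[0,0,0],[0,0,0],[0,0,0],[0,0,0],[0,0,0],[0,0,0],[0,0,0],[0,0,0],[0,0,0],[0,0,0]],"claw":[8,8,8,8,8,8,8,8,8,8]}' 70 >/dev/null;python3 go.py 470 -231 250 117
python3 - <<'E'
from bench import *
from h import *
d=snapshot("scene");a=crop(d,250,60,180,240,2);t=snapshot("wrist");b=crop(t,160,100,200,240,2);cv2.imwrite("pics/l1.png",np.hstack([a,b]))
E
```

```text
t 20.3 pos [530.64 192.39 251.03] rot [1.7976e+02 5.0000e-02 1.1592e+02] f [0.13 0.2  0.28] m [0.017 0.001 0.025] gap 13.0
d tool [-3.5429e+02 -2.3960e+02  3.1000e-01] rv [ 0.0043  0.0009 -0.0189]
```

View pics/l1.png

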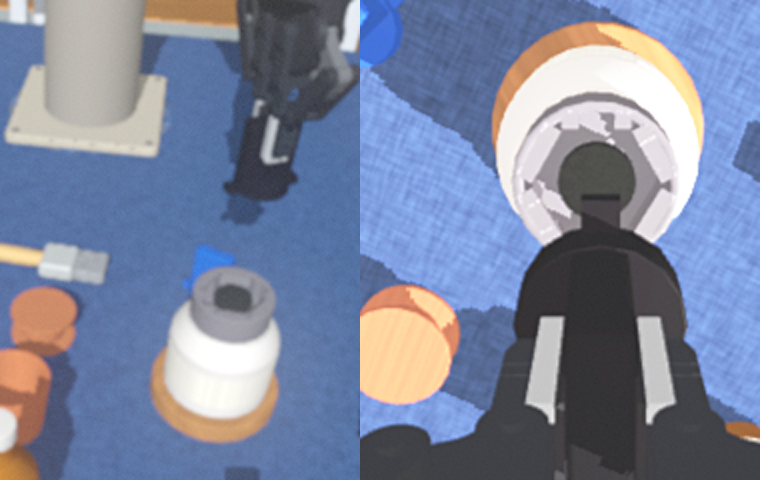

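```bash
python3 -m creep '{"translation":[[-7,-5,0],[-15,-10,0],[-25,-17,0],[-30,-20,0],[-30,-20,0],[-30,-20,0],[-30,-20,0],[-30,-20,0],[-30,-20,0],[-30,-20,0]],"rotation":[[0,0,0],[0,0,0],[0,0,0],[0,0,0],[0,0,0],[0,0,0],[0,0,0],[0,0,0],[0,0,0],[0,0,0]],"claw":[8,8,8,8,8,8,8,8,8,8]}' 70 >/dev/null;python3 go.py 470 -231 250 116
python3 -m creep '{"translation":[[-30,-20,0],[-25,-17,0],[-20,-14,0],[-12,-8,0],[-6,-4,0],[0,0,0]],"rotation":[[0,0,0],[0,0,0],[0,0,0],[0,0,0],[0,0,0],[0,0,0]],"claw":[8,8,8,8,8,8]}' 70 >/dev/null;python3 go.py 470 -231 250 116
```

```text
t 21.4 pos [ 485.68 -115.89  246.94] rot [-1.7991e+02 -7.0000e-02  1.1591e+02] f [ 0.15 -0.25 -0.62] m [ 0.033 -0.006 -0.022] gap 12.65
d tool [-96.68 -64.41  -3.08] rv [-0.0015 -0.0012 -0.0016]
t 22.0 pos [ 470.66 -225.64  247.6 ] rot [-1.7997e+02 -6.0000e-02  1.1587e+02] f [ 0.72 -0.07 -0.22] m [-0.013 -0.015  0.001] gap 13.14
d tool [-4.53 -2.93 -2.41] rv [-0.0005 -0.001  -0.0022]
```

```bash
python3 -m creep '{"translation":[[-2,-1.5,10],[-2.5,-1.5,20],[0,0,25],[0,0,25],[0,0,25],[0,0,25],[0,0,25],[0,0,20],[0,0,15],[0,0,5]],"rotation":[[0,0,0],[0,0,0],[0,0,0],[0,0,0],[0,0,0],[0,0,0],[0,0,0],[0,0,0],[0,0,0],[0,0,0]],"claw":[8,8,8,8,8,8,8,8,8,8]}' 70 >/dev/null
python3 -m creep '{"translation":[[0,0,5],[0,0,5],[0,0,0],[0,0,0]],"rotation":[[0,0,0],[0,0,0],[0,0,0],[0,0,0]],"claw":[8,8,8,8]}' 70 >/dev/null;python3 go.py 470 -231 4 116
python3 - <<'E'
from bench import *
from h import *
d=snapshot("scene");a=crop(d,80,100,180,200,2);t=snapshot("wrist");b=crop(t,80,20,400,400,1);cv2.imwrite("pics/p1.png",np.hstack([a,b]))
E
```

```text
t 23.4 pos [ 470.71 -231.07   43.81] rot [1.7997e+02 5.0000e-02 1.1592e+02] f [-0.33  0.01  0.01] m [0.023 0.018 0.006] gap 12.85
d tool [ 0.41 -0.63 39.81] rv [ 0.0005  0.0008 -0.0015]
```

View pics/p1.png

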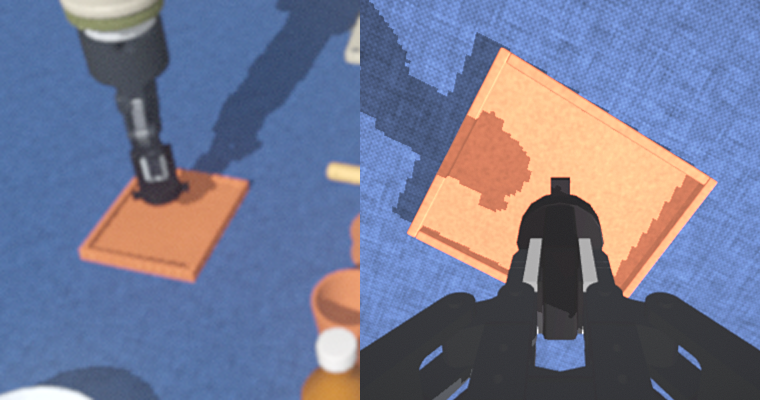

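```bash
python3 -m creep '{"translation":[[0,0,8],[0,0,8],[0,0,7],[0,0,5],[0,0,3],[0,0,1],[0,0,0]],"rotation":[[0,0,0],[0,0,0],[0,0,0],[0,0,0],[0,0,0],[0,0,0],[0,0,0]],"claw":[8,8,8,8,8,8,8]}' 70 >/dev/null;python3 go.py 470 -231 4 116
python3 - <<'E'
from bench import *
from h import *
d=snapshot("scene");o=(130,150);a=crop(d,*o,80,80,5)
draw(a,d,circ(470.5,-231,5,22),(0,255,0),5,o)
cv2.imwrite("pics/p2.png",a)
E
```

```text
t 24.2 pos [ 470.31 -230.78   11.1 ] rot [-1.8000e+02 -1.0000e-02  1.1592e+02] f [-0.62  0.2  -0.43] m [-0.     0.02  -0.006] gap 12.78
d tool [-0.06 -0.37  7.1 ] rv [-0.0001 -0.0001 -0.0014]
```

View pics/p2.png

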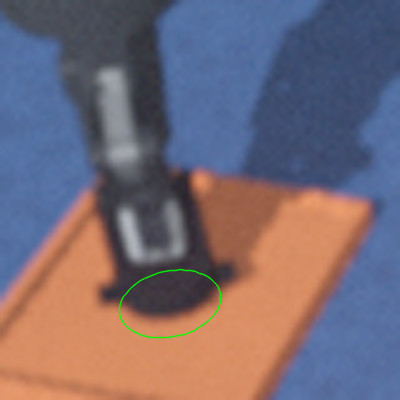

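The cap hangs a few mm over the tray floor, well inside the walls. Now a slow touchdown.

```bash
python3 -m creep '{"translation":[[0,0,1],[0,0,1],[0,0,1],[0,0,0.7],[0,0,0.7]],"rotation":[[0,0,0],[0,0,0],[0,0,0],[0,0,0],[0,0,0]],"claw":[8,8,8,8,8]}' 70 >/dev/null;python3 go.py 470 -231 4 116|head -1
for i in 1 2 3 4; do python3 -m creep '{"translation":[[0,0,0.25],[0,0,0.25]],"rotation":[[0,0,0],[0,0,0]],"claw":[8,8]}' 70 >/dev/null;python3 go.py 470 -231 4 116|head -1;done
```

```text
t 24.75 pos [ 470.28 -230.76    6.71] rot [-180.     -0.    115.92] f [-0.4   0.41 -0.51] m [ 0.013 -0.014 -0.008] gap 12.83
t 24.95 pos [ 470.29 -230.79    6.25] rot [-180.     -0.    115.92] f [ 0.75  0.08 -0.56] m [-0.039  0.042 -0.023] gap 12.88
t 25.15 pos [ 470.37 -230.84    5.83] rot [1.8000e+02 1.0000e-02 1.1592e+02] f [-1.06 -0.37 -0.33] m [ 0.006 -0.034  0.002] gap 12.84
t 25.35 pos [ 470.32 -230.81    5.28] rot [180.    -0.   115.92] f [ 0.06 -0.24  0.14] m [-0.011  0.047 -0.004] gap 13.08
t 25.55 pos [ 470.37 -230.83    5.15] rot [-180.      0.    115.92] f [-2.55  2.11  7.02] m [0.269 0.455 0.019] gap 12.61
```

```bash
python3 -m creep '{"translation":[[0,0,-0.15],[0,0,0]],"rotation":[[0,0,0],[0,0,0]],"claw":[12,12.5]}' 20;
python3 -m creep '{"translation":[[0,0,0],[0,0,0],[0,0,0],[0,0,0],[0,0,0],[0,0,0]],"rotation":[[0,0,0],[0,0,0],[0,0,0],[0,0,0],[0,0,0],[0,0,0]],"claw":[13.5,14,15,17,21,26]}' 20;
python3 snap.py p3 470.3 -230.8 116 -121 220 140 120 180 3;python3 go.py 470 -231 4 116|head -1
```

```text
time: 25.75
tool_pos: [470.4, -230.9, 5.2]
tcp_rot: [180.0, 0.0, 115.9]
ft_force: [-1.6, 0.6, 4.1]
finger_gap: 12.8
time: 26.35
tool_pos: [470.3, -230.8, 4.9]
tcp_rot: [-180.0, -0.0, 115.9]
ft_force: [0.1, -0.5, 0.4]
finger_gap: 25.9
t 26.4 pos [ 470.31 -230.79    4.9 ] rot [-180.     -0.    115.92] f [ 1.01 -0.04 -1.07] m [ 0.008 -0.036 -0.035] gap 26.17
```

View pics/p3.png

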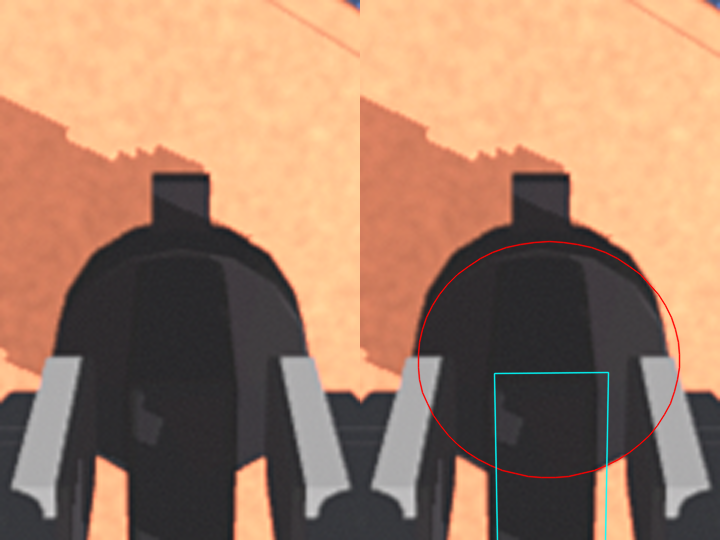

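The fin stands free between the open pads, with both side gaps clear. I withdraw upwards.

```bash
python3 -m creep '{"translation":[[0,0,-3],[0,0,-6],[0,0,-10],[0,0,-15],[0,0,-20],[0,0,-25],[0,0,-30],[0,0,-30],[0,0,-20],[0,0,0]],"rotation":[[0,0,0],[0,0,0],[0,0,0],[0,0,0],[0,0,0],[0,0,0],[0,0,0],[0,0,0],[0,0,0],[0,0,0]],"claw":[26,26,26,26,26,26,26,26,26,26]}' 20;
python3 -m creep '{"translation":[[30,0,-10],[30,0,-10],[30,0,-10],[20,0,-10],[10,0,0],[0,0,0]],"rotation":[[0,0,0],[0,0,0],[0,0,0],[0,0,0],[0,0,0],[0,0,0]],"claw":[26,26,26,26,26,26]}' 20
python3 - <<'E'
from bench import *
from h import *
d=snapshot("scene");a=d["frame"][:,:400,::-1];t=snapshot("top");b=t["frame"][:,160:,::-1];cv2.imwrite("pics/end.png",np.hstack([a,b]))
im=crop(t,360,190,90,110,4);o=(360,190);draw(im,t,circ(470.3,-230.8,21,22),(0,255,0),4,o);draw(im,t,fin(470.3,-230.8,65,116),(0,255,255),4,o)
o=(110,150);im2=crop(d,*o,100,110,4);draw(im2,d,fin(470.3,-230.8,65,116),(0,255,255),4,o);cv2.imwrite("pics/end2.png",np.hstack([im,im2]))
print(sense()['ft_force'])
E
```

```text
time: 27.4
tool_pos: [472.7, -232.3, 169.6]
tcp_rot: [179.7, 0.4, 115.9]
ft_force: [-0.2, 0.5, 0.6]
finger_gap: 26.2
time: 28.0
tool_pos: [417.8, -122.2, 203.9]
tcp_rot: [180.0, 0.0, 116.0]
ft_force: [0.2, 0.5, 0.6]
finger_gap: 26.4
[ 0.1858933   0.09115194 -0.66504212]
```

View pics/end.png

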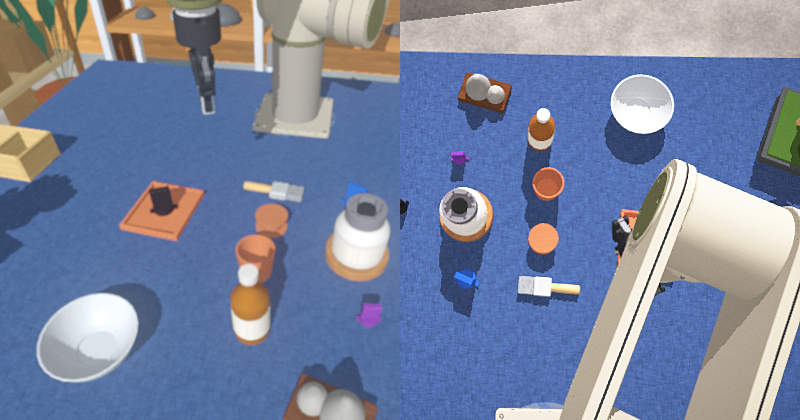

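View pics/end2.png

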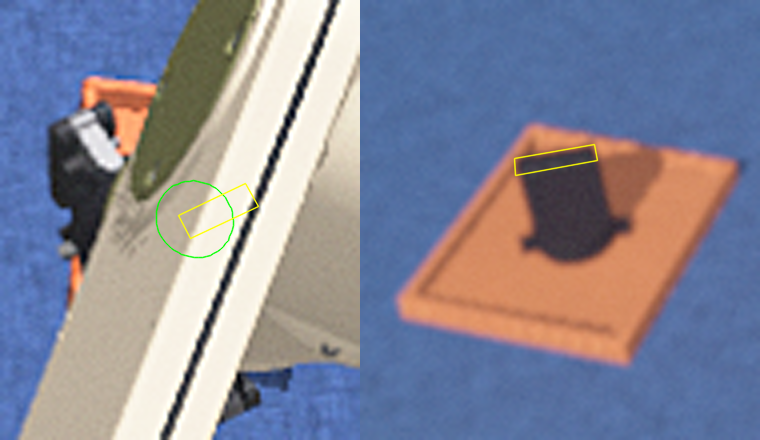

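The scene camera shows the cap upright on the tray floor near the centre, with its fin at picture (162,200). The bottle is open, and the spool, pot and sprayer are at their starting pixels. I hand in.

```bash
python3 -c "
from bench import *
s=sense();print(s['time'],s['qd'].round(2))
print(hand_in())"
```

```text
28.1 [-0.7   0.93 -0.47  0.06  0.07  0.01]
the job is handed in; nothing more can be done
None
```

The cap is off the bottle, standing upright in the clay tray, and the job was handed in at 28.1 s. No verdict is reported.

- **Pressing:** I pressed the cap down about 7.9 mm to its floor. The highest push I read was 8.4 N, though the wrist force was only sampled at the end of each move.
- **Turning and lifting:** I turned it 59 degrees anticlockwise, lifted it clear of the neck and carried it to the tray. It touched down with about 7 N, and I eased off before letting go.
- **Last checks:** The scene camera shows the cap upright on the tray floor near its centre. The pot, spool and brown bottle look unmoved against the first pictures. The gripper is clear and open with no contact force. The top camera could not confirm the cap's place because the arm hid most of the tray.
- **What disagreed:** The fingertips stood about 30 mm behind the reported TCP, so my first closing shut above the fin without touching the cap. I corrected the height from the pictures. The cameras also differed from each other by 1–3 mm.

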